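Pack slide box, carton and tin into the corner stop

ROBOT

A 7-joint arm with a two-finger parallel gripper is mounted at the origin on the work surface. World frame = base frame: x ahead of the robot, y to its left, z up, the work surface at z = 0. Lengths are in m, angles in rad, forces in N, time in s.
With the tool pointing down it reaches from about 0.4 to 0.875 m from the base axis. Payload 6.5 kg.
Tool frame: the origin (TCP) lies at the very end of the fingers, on their centre line; the grasp point (between the pads) lies 19 mm behind it; z points along the fingers, y is the line along which they close (so a half turn about z gives the same grasp; the last joint's range is limited). The gripper opens to 85 mm and grips with 20 to 120 N. Pads are 22 mm wide; open, the fingers measure 114 mm over their backs; the gripper's body (76 mm by 85 mm) begins 54 mm behind the grasp point. The pads swing forward as they close: fully open they stand 13 mm farther back than shut.
Start: joints at [-1.335, 0.536, -0.004, 1.538, 0.003, 1.067, -0.071], TCP at [0.193, 0.621, 0.231] pointing down, gripper open.
Joint ranges: [-2.7, 2.7], [-0.37, 2.16], [-1.27, 1.26], [0.24, 2.4], [-1.31, 4.45], [0.19, 1.91], [-2.76, 2.76]. Speed limits (rad/s): [2.39, 2.39, 3.14, 3.14, 3.14, 3.14, 3.14].

INTERFACE

Orientations are given as a rotation vector (axis times angle).
In Python, from cell import read_state, cams, order gives the robot as it stands. The module is installed in compiled form; this text tells all that it offers.
- The arm moves only by the tool jog_arm, never from a script. Its argument "motion" is a list of rows, each a list of 6 numbers: the shift along the tool's x, y, z in m, then the turn, a rotation vector about the tool's x, y, z in rad. A call has exactly 10 rows; each row is the pose to reach, as a shift and turn from the pose commanded when the call began, along the tool's axes at that moment; what a row does not reach only later rows make up. A row lasts 1/8 s, in which the tool goes at most 62.5 mm and 10.7 degrees, less where a joint would pass 70% of its speed; a pose out of reach is approached as far as the arm can. A call with a gripper value outside its range is refused whole. "fingers" is the finger opening in m, from 0 to 0.0854, set as the call begins (left out, the last holds). The fingers move at their own pace and stop on an object; "force" is the grip in N (left out, the last holds). Time passes only in rows, so rows that repeat a pose let the fingers close, or fill a call up. It gives the time, the measured TCP pose, the force, the opening and the grip force at its end, in the units of the state.
- read_state(): the state, without advancing time (a new reading comes with each control period).
- cams.capture(name): name is "scene" or "side" or "wrist"; returns a dict with "pixels" (480x640x3 uint8, red, green, blue), "intrinsics" (3x3 intrinsics, pixels), "R" (3x3) and "t" (3): a world point X has camera coordinates R X + t. Camera axes: x right, y down, z forward; pixel columns grow to the right and rows downward; lengths in m; the calibration is good to about 2 mm. A picture is of the moment at which its call begins. There is no depth.
- order.sign_off(): hands the job in; it is judged then, once.
The state is a dict: "t": time; "joints": joint angles; "dq": joint speeds; "joint_torque": joint torques, N m; "tcp_pos": TCP position; "orientation": TCP orientation; "contact_force": force on the tool from outside, world axes, zero at the start; "wrist_torque": the same for the moment, N m; "opening": finger opening in m; "gripper_force": force on a finger pad.
Only numpy, scipy, OpenCV 4.12 (cv2) and the standard library are available. Lean on these libraries where they do the work, as an engineer would, in place of code of your own. Each camera call takes 0.05 s, during which the arm holds its last target. There are 200 camera calls.

TASK

Beside the microscope, slide the three loose packs along the bench into the corner stop and pack them tight in one row along its long rail: first the white slide box pushed fully into the corner against both rails, then the carton against the rail and the slide box, then the round tin against the rail and the carton. The slide box and the carton lie with their long sides along the long rail, with no gaps left in the row. Keep all three flat on the bench the whole time, never lifted or tipped, and leave everything else where it stands.

Things in the scene. Friction and masses are not known exactly. Their poses are not given: they have to be found in the camera images.
- stop: Corner stop: two aluminium rails (mm: 10 thick, 12 high) fixed to the bench in an L. Origin: inner corner, on the bench. Long rail: 300 along its -y, robot side, inner face at x = 0. Short rail: 100 along its +x, inner face at y = 0. Packing goes at x > 0, y < 0; the other two sides are open. Yaw within 0.12 rad of the world axes. The black sheet under it is level with the bench.
- slidebox: The slide box: flat closed white plastic box with grey trim, the longest of the three, 64 (its x) x 96 (its y) x 26 high (mm), about 0.22 kg. Origin at the centre of its underside. Loose on the bench, turned at most 0.35 rad from the world axes at the start.
- carton: The carton: closed cardboard carton with a pale paper band, 52 (its x) x 64 (its y) x 34 high (mm), about 0.18 kg. Origin at the centre of its underside. Loose on the bench, turned at most 0.35 rad from the world axes at the start.
- tin: The tin: closed round metal tin standing upright, 56 dia x 40 high (mm), about 0.2 kg. Origin at the centre of its underside; its yaw does not matter. Loose on the bench.
- vial: Bystander, to be left alone: amber glass vial, 32 dia x 60 high (mm). Origin at the centre of its underside.
- pot: Bystander, to be left alone: white plastic jar, 34 dia x 55 high (mm). Origin at the centre of its underside.
- rack: Bystander, to be left alone: grey tube rack with small caps on top, 50 (x) x 80 (y) x 38 high (mm). Origin at the centre of its underside.
- bottle: Bystander, to be left alone: tall reagent bottle with a blue cap, 70 dia x 160 high (mm). Origin at the centre of its underside.
- timer: Bystander, to be left alone: black bench timer, 50 (x) x 70 (y) x 18 high (mm). Origin at the centre of its underside.
- dishes: Bystander, to be left alone: stack of three culture dishes, 90 dia x 45 high (mm). Origin at the centre of its underside.
- glasses: Bystander, to be left alone: pair of spectacles standing open on the bench, frame 124 wide along its y, arms 135 long along its +x, 45 high (mm). Origin at the centre of its underside; for the spectacles, under the middle of the front frame.
Things that resemble listed ones, but are neither listed nor needed, are in the scene too. What is shaped like the tin but orange or purple is not meant. What is shaped like the carton but green or yellow is not meant.

How it is judged:
On the way, in this order (a step that is already met when the one before it is completed fails the run):
1. the slide box is pushed home in the corner, against both rails (x of slidebox in the frame of stop between 0.028 and 0.036 m and y of slidebox in the frame of stop between -0.052 and -0.044 m and angle between the x axis of slidebox and the x axis of stop, either way round below 0.06 rad), for 0.2 s.
2. the carton is packed against the long rail and the slide box, which is still home (all of step 1 and x of carton in the frame of stop between 0.022 and 0.03 m and y of carton in the frame of stop between -0.133 and -0.123 m and angle between the x axis of carton and the x axis of stop, either way round below 0.06 rad), for 0.2 s.
At the end, for the whole second after the job is handed in: In the corner stop's frame (x, y in mm) the slide box lies at (32, -48) within 4, the carton at (26 within 4, -128 within 5), the tin at (28 within 4, -188 within 6); slide box and carton square to the rails within 0.06 rad, long sides along the long rail; all at rest (all of step 2 and x of tin in the frame of stop between 0.024 and 0.032 m and y of tin in the frame of stop between -0.194 and -0.182 m and linear speed of each of slidebox, carton, tin below 0.01 m/s); the robot touches nothing.
It fails at once if a pack is lifted off the bench by over 12 mm (height (world z) of any of slidebox, carton, tin above 0.012 m).
It fails at once if a pack is tipped over 0.12 rad (angle between any of slidebox, carton, tin's own z axis and vertical above 0.12 rad).
It fails at once if a bystander is moved more than 15 mm (distance of any of vial, pot, rack, bottle, timer, dishes, glasses from where it was at the start of the episode above 0.015 m).
It also fails if it takes over 72 s, if anything falls off the work surface, if the arm or the gripper's body presses on something with over 40 N, if the wrist force passes 120 N, or if a joint passes its speed limit or range.

## Working session

There is one attempt and no reset: what is moved stays moved. The work goes in short steps, Python scripts to look and compute and a tool call to move; the robot and the scene stay as the last step left them, time stands still between calls to the robot, and variables do not carry over. Pictures are saved under pics/ and viewed, at most 13 in all, crops included, and the job is handed in when it is done.

Besides the shell and the picture viewer there is one more tool, called after "Call:" by a JSON object that holds its "fn" and its "kwargs", one argument or row to a line. jog_arm: Moves the arm, as the interface text tells. Its arguments: {"type":"object","properties":{"motion":{"type":"array","items":{"type":"array","items":{"type":"number"}}},"fingers":{"type":"number"},"force":{"type":"number"}},"required":["motion"]}

```bash
mkdir -p pics; python3 - <<'E'
from cell import read_state,cams
import cv2,numpy as np
s=read_state();print({k:np.round(v,3) for k,v in s.items()})
for n in("scene","side"):
    c=cams.capture(n);cv2.imwrite(f"pics/{n}0.png",c["pixels"][:,:,::-1]);print(n,c["intrinsics"],c["R"],c["t"])
    np.savez(f"{n}0.npz",**c)
E
```

```text
{'t': np.float64(0.0), 'joints': array([-1.335,  0.537, -0.004,  1.539,  0.003,  1.067, -0.071]), 'dq': array([-0.001, -0.001, -0.001,  0.   ,  0.   ,  0.001,  0.001]), 'joint_torque': array([ 0.0000e+00, -5.8341e+01,  1.0490e+00, -2.5911e+01,  1.2000e-02,
        9.0000e-03,  0.0000e+00]), 'tcp_pos': array([0.193, 0.62 , 0.23 ]), 'orientation': array([-4.720e-01, -3.106e+00,  3.000e-03]), 'contact_force': array([-0.233,  0.39 , -0.605]), 'wrist_torque': array([-0.012, -0.051,  0.034]), 'gripper_force': np.float64(0.0), 'opening': np.float64(0.085)}
scene [[480.23932418   0.         315.97532045]
 [  0.         480.23932418 251.05520868]
 [  0.           0.           1.        ]] [[ 0.30298786  0.95285362 -0.01638075]
 [ 0.57201417 -0.19558303 -0.79658462]
 [-0.76223234  0.23198544 -0.60430506]] [-0.1905336 -0.2937502  1.5677855]
side [[609.45049393   0.         318.04250277]
 [  0.         609.45049393 234.75601476]
 [  0.           0.           1.        ]] [[ 0.9930134  -0.11668806  0.01755809]
 [-0.07297778 -0.7242171  -0.68569952]
 [ 0.09272882  0.67962746 -0.72767292]] [-0.54741538  0.06578821  1.65363572]
```

View pics/scene0.png

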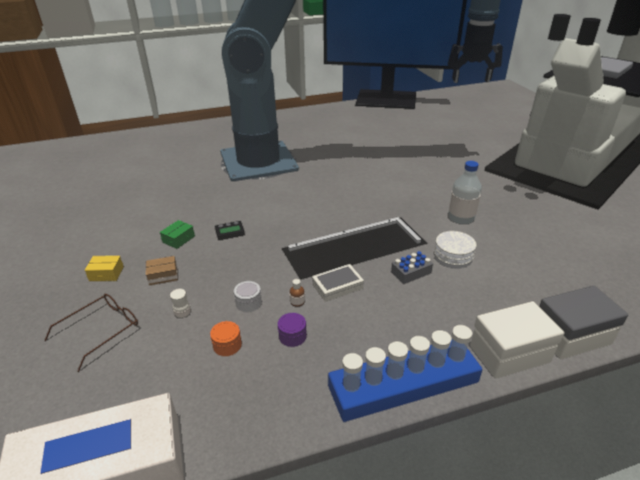

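View pics/side0.png

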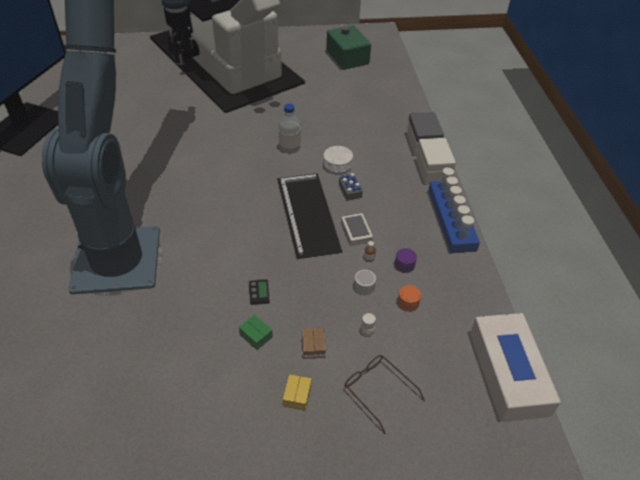

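The overview shows all objects. The stop's long rail runs about (290,247)→(400,222) in the scene view and (300,252)→(282,178) in the side view. I'll read pixels closer up in enlarged crops.

```bash
python3 - <<'E'
import cv2,numpy as np
def crop(n,x0,y0,w,h,k):
    im=np.load(n+"0.npz")["pixels"][:,:,::-1][y0:y0+h,x0:x0+w]
    im=cv2.resize(im,None,fx=k,fy=k,interpolation=cv2.INTER_CUBIC)
    im=cv2.convertScaleAbs(im,alpha=1.4)
    for x in range((x0+19)//20*20,x0+w,20):
        cv2.line(im,((x-x0)*k,0),((x-x0)*k,6),(0,255,0),1);cv2.putText(im,str(x),((x-x0)*k,16),0,.35,(0,255,0))
    for y in range((y0+19)//20*20,y0+h,20):
        cv2.line(im,(0,(y-y0)*k),(6,(y-y0)*k),(0,255,0),1);cv2.putText(im,str(y),(6,(y-y0)*k),0,.35,(0,255,0))
    cv2.imwrite(f"pics/{n}_c.png",im)
crop("scene",140,205,320,150-0,2.5.__int__() if 0 else 2) if 0 else None
crop("side",260,165,150,198,3)
crop("scene",138,210,300,110,2)
im=cv2.imread("pics/scene_c.png")
E
python3 - <<'E'
# scene crop in two stacked strips at 4x
import cv2,numpy as np
I=np.load("scene0.npz")["pixels"][:,:,::-1]
def s(x0,y0):
    k=4;im=cv2.convertScaleAbs(cv2.resize(I[y0:y0+90 if x0>250 else y0+60,x0:x0+180],None,fx=k,fy=k,interpolation=cv2.INTER_CUBIC),alpha=1.4)
    for x in range((x0+19)//20*20,x0+180,20):
        cv2.line(im,((x-x0)*k,0),((x-x0)*k,6),(0,255,0),1);cv2.putText(im,str(x),((x-x0)*k,16),0,.35,(0,255,0))
    for y in range((y0+9)//10*10,y0+(90 if x0>250 else 60),10):
        cv2.line(im,(0,(y-y0)*k),(6,(y-y0)*k),(0,255,0),1);cv2.putText(im,str(y),(6,(y-y0)*k),0,.35,(0,255,0))
    return im
cv2.imwrite("pics/scene_c2.png",np.vstack([s(270,215),s(135,255)]))
E
```

```text
(no output)
```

View pics/side_c.png

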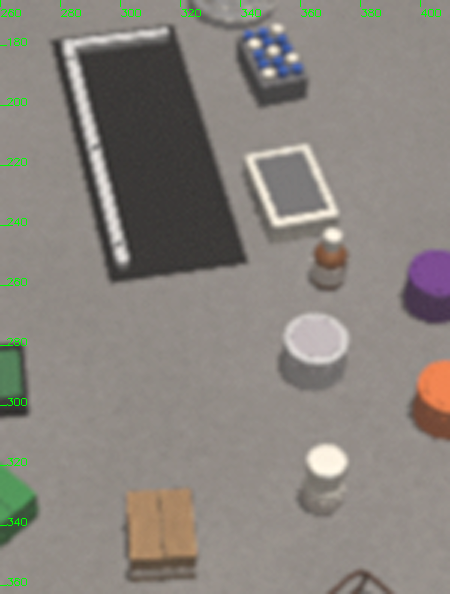

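View pics/scene_c2.png

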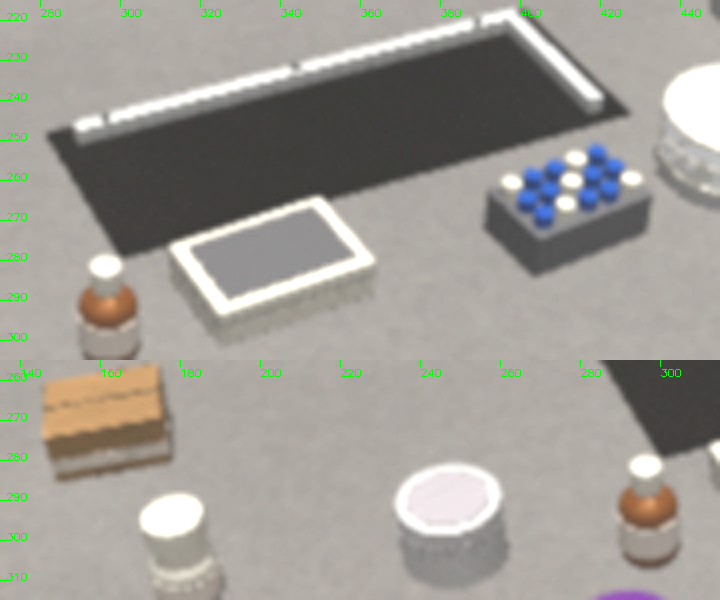

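Crops show the slide box, carton, tin and rails clearly in both views. Triangulating now.

```bash
cat >h.py <<'E'
import numpy as np
C={n:np.load(f"{n}0.npz") for n in("scene","side")}
def ray(c,p):
    d=c["R"].T@np.linalg.solve(c["intrinsics"],[p[0],p[1],1]);return -c["R"].T@c["t"],d
def plane(c,p,z):
    o,d=ray(c,p);return (o+d*(z-o[2])/d[2])[:2]
def tri(*cp):
    A=0;b=0
    for c,p in cp:
        o,d=ray(c,p);d=d/np.linalg.norm(d);P=np.eye(3)-np.outer(d,d);A=A+P;b=b+P@o
    return np.linalg.solve(A,b)
E
python3 - <<'E'
from h import *
np.set_printoptions(precision=4,suppress=True)
S=lambda p:(260+p[0]/3,165+p[1]/3); T=lambda p:(270+p[0]/4,215+p[1]/4); B=lambda p:(135+p[0]/4,255+(p[1]-360)/4)
sc,sd=C["scene"],C["side"]
D={"railcorner":([(70,45)],[(513,15)],T,.012),"railYend":([(122,262)],[(83,125)],T,.012),"railXend":([(170,33)],[(595,98)],T,.012),
"box":([(247,158),(308,146),(337,213),(273,228)],[(172+146,200),(374,260),(226,312),(172,247)],T,.026),
"carton":([(127,492),(190,489),(196,554),(130,560)],[(157,364),(165,414),(43,441),(42,385)],B,.034),
"tin":([(316,342)],[(448,499)],B,.04),"vial":([(333,235)],[(105,262)],T,.06),"pot":([(327,460)],[(172,516)],B,.055),"rack":([(272,52)],[(568,185)],T,.04)}
for n,(a,b,f,z) in D.items():
    print(n)
    for p,q in zip(a,b): print("  tri",tri((sd,S(p)),(sc,f(q))),"side",plane(sd,S(p),z),"scene",plane(sc,f(q),z))
    if len(a)==4:
        for P in (np.array([plane(sd,S(p),z) for p in a]),np.array([plane(sc,f(p),z) for p in b])):
            ex=(P[1]-P[0]+P[2]-P[3])/2; ey=(P[0]-P[3]+P[1]-P[2])/2
            print("  c",P.mean(0),"lens",np.linalg.norm(ex),np.linalg.norm(ey),"yaws",np.arctan2(ex[1],ex[0]),np.arctan2(-ey[0],ey[1]))
E
```

```text
railcorner
  tri [0.4746 0.2742 0.0075] side [0.4749 0.2634] scene [0.4761 0.2756]
railYend
  tri [ 0.4983 -0.0261  0.0058] side [ 0.4989 -0.0371] scene [ 0.5015 -0.024 ]
railXend
  tri [0.5787 0.28   0.0099] side [0.5787 0.2719] scene [0.5771 0.2831]
box
  tri [0.6294 0.0786 0.0213] side [0.6289 0.0702] scene [0.6321 0.0792]
  tri [0.69   0.088  0.0226] side [0.6896 0.0805] scene [0.6906 0.0895]
  tri [ 0.7023 -0.0013  0.0213] side [ 0.7016 -0.0093] scene [ 0.7046 -0.0003]
  tri [ 0.6404 -0.0121  0.0194] side [ 0.6397 -0.022 ] scene [ 0.6448 -0.0115]
  c [0.6649 0.0299] lens 0.06236975845700288 0.09171441797677503 yaws 0.18548171139963482 0.12470984233248045
  c [0.668  0.0392] lens 0.06015124078746253 0.09121321078881638 yaws 0.17973935048715942 0.1468854602578202
carton
  tri [ 0.4766 -0.2983  0.0304] side [ 0.477  -0.3027] scene [ 0.4795 -0.2966]
  tri [ 0.5268 -0.2988  0.0303] side [ 0.5277 -0.3052] scene [ 0.528  -0.2959]
  tri [ 0.5251 -0.3631  0.0297] side [ 0.5248 -0.3662] scene [ 0.5304 -0.362 ]
  tri [ 0.473  -0.3624  0.0295] side [ 0.473  -0.3662] scene [ 0.4783 -0.3609]
  c [ 0.5006 -0.3351] lens 0.05125281983896007 0.06232754428602436 yaws -0.023824025288098474 -0.054483904348127256
  c [ 0.504  -0.3289] lens 0.050323687564568134 0.06521390397980416 yaws -0.004170759436961943 0.008369514494258644
tin
  tri [ 0.6534 -0.1619  0.0345] side [ 0.6532 -0.1702] scene [ 0.6564 -0.1597]
vial
  tri [ 0.6847 -0.0615  0.0584] side [ 0.6849 -0.0666] scene [ 0.6836 -0.0594]
pot
  tri [ 0.6383 -0.299   0.0514] side [ 0.6382 -0.3033] scene [ 0.6411 -0.2975]
rack
  tri [0.6742 0.2125 0.0326] side [0.6726 0.2018] scene [0.6807 0.2094]
```

```bash
cat >>h.py <<'E'
from scipy.spatial.transform import Rotation as Ro
from cell import read_state,cams
def row(x,y,z,a):
    """tool-frame row to reach world xyz with tool pointing down, tool y at world angle a"""
    s=read_state();R0=Ro.from_rotvec(s["orientation"])
    c,n=np.cos(a),np.sin(a)
    R1=Ro.from_matrix(np.array([[-n,c,0],[c,n,0],[0,0,-1]]))
    d=R0.inv().apply(np.array([x,y,z])-s["tcp_pos"]);t=(R0.inv()*R1).as_rotvec()
    print("t",round(float(s["t"]),2),"tcp",np.round(s["tcp_pos"],4),"row",np.round(d,4).tolist()+np.round(t,4).tolist())
E
python3 -c "
from h import *
row(.60,.07,.33,.08)"
```

```text
t 0.1 tcp [0.193  0.6201 0.2305] row [-0.5521, -0.4044, -0.0988, -0.0014, 0.0011, 1.189]
```

Call:
{"fn": "jog_arm", "kwargs": {
  "motion": [
    [-0.04,-0.03,-0.04,0,0,0.12],
    [-0.1,-0.073,-0.08,0,0,0.25],
    [-0.155,-0.113,-0.099,0,0,0.38],
    [-0.21,-0.154,-0.099,0,0,0.51],
    [-0.265,-0.194,-0.099,0,0,0.64],
    [-0.32,-0.234,-0.099,0,0,0.77],
    [-0.375,-0.275,-0.099,0,0,0.9],
    [-0.43,-0.315,-0.099,0,0,1.03],
    [-0.49,-0.359,-0.099,0,0,1.16],
    [-0.552,-0.404,-0.099,0,0,1.189]
  ]
}}

```text
t: 1.35
tcp_pos: [0.5507, 0.1368, 0.3301]
orientation: [-2.132, -2.307, 0.0]
contact_force: [1.5, 0.6, 0.4]
opening: 0.0852
gripper_force: 0.0
```

Call:
{"fn": "jog_arm", "kwargs": {
  "motion": [
    [0,0,0,0,0,0],
    [0,0,0,0,0,0],
    [0,0,0,0,0,0],
    [0,0,0,0,0,0],
    [0,0,0,0,0,0],
    [0,0,0,0,0,0],
    [0,0,0,0,0,0],
    [0,0,0,0,0,0],
    [0,0,0,0,0,0],
    [0,0,0,0,0,0]
  ]
}}

```text
t: 2.6
tcp_pos: [0.55, 0.1383, 0.3303]
orientation: [2.131, 2.308, 0.0]
contact_force: [-0.4, 0.1, 0.1]
opening: 0.0854
gripper_force: 0.0
```

```bash
python3 - <<'E'
from h import *
import cv2
c=cams.capture("wrist");np.savez("wrist1.npz",**c);cv2.imwrite("pics/w1.png",c["pixels"][:,:,::-1])
print(-c["R"].T@c["t"]);row(.6,.07,.33,.08)
E
```

```text
[0.54325033 0.21268494 0.47215065]
t 2.65 tcp [0.55   0.1383 0.3302] row [-0.072, 0.0443, 0.0002, -0.0, 0.0001, -0.0]
```

View pics/w1.png

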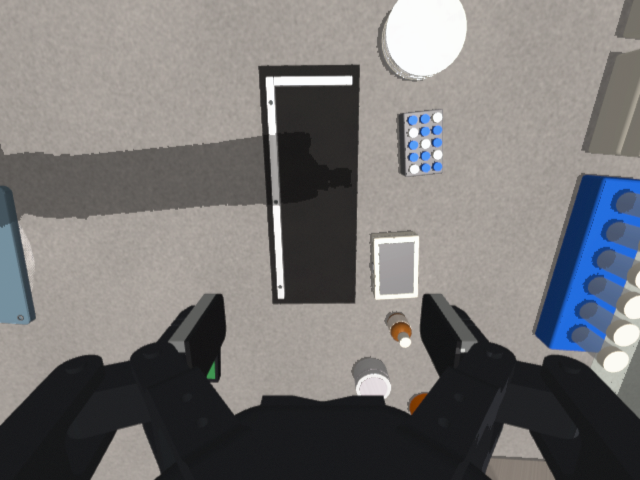

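The wrist view gives a clear top-down look: stop inner corner ≈(275,86), long rail end ≈(283,298), slide box top corners ≈(375,238),(418,237),(417,297),(376,298), tin ≈(373,383), vial ≈(403,335).

```bash
cat > m.py <<'E'
from h import *
import cv2
np.set_printoptions(precision=4,suppress=True)
def rail(c):
    g=c["pixels"].min(2).astype(float)
    L=[]
    for v in list(range(95,132))+list(range(212,292)):
        r=g[v,262:300]; m=r>190
        if m.sum()>3: u=np.flatnonzero(m)+262; L.append((v,u[0],u[-1]+1,m.sum()))
    L=np.array(L,float); S=[]
    for u in range(285,350):
        m=np.flatnonzero(g[68:100,u]>190)+68
        if len(m)>3:S.append((u,m[0],m[-1]+1))
    S=np.array(S,float)
    W=lambda p:plane(c,p,.012)
    lo=np.array([W((( a+b)/2-.5,v)) for v,a,b,_ in L]); so=np.array([W((u,(a+b)/2-.5)) for u,a,b in S])
    pl=np.polyfit(lo[:,1],lo[:,0],1); ps=np.polyfit(so[:,0],so[:,1],1)
    print("widths",[np.linalg.norm(W((L[20,2],L[20,0]))-W((L[20,1],L[20,0]))),np.linalg.norm(W((S[20,0],S[20,2]))-W((S[20,0],S[20,1])))])
    yawl=-np.arctan(pl[0]);yaws=np.arctan(ps[0]);print("yaw",yawl,yaws)
    y=np.roots([1])if 0 else None
    # intersect centrelines x=pl0*y+pl1, y=ps0*x+ps1
    yy=(ps[0]*pl[1]+ps[1])/(1-ps[0]*pl[0]);xx=pl[0]*yy+pl[1]
    a=yawl;o=np.array([xx,yy])+5e-3*np.array([np.cos(a),np.sin(a)])-5e-3*np.array([-np.sin(a),np.cos(a)])
    print("stop origin",o,"residual",np.std(lo[:,0]-np.polyval(pl,lo[:,1])))
def box(c,x0,y0,x1,y1,z,th=200,inv=False):
    g=c["pixels"].min(2)[y0:y1,x0:x1];m=(g>th).astype(np.uint8)
    n,l,st,_=cv2.connectedComponentsWithStats(m);k=1+np.argmax(st[1:,4])
    ct=max(cv2.findContours((l==k).astype(np.uint8),cv2.RETR_EXTERNAL,cv2.CHAIN_APPROX_NONE)[0],key=len)[:,0]+[x0,y0]
    P=np.array([plane(c,p,z) for p in ct])
    r=cv2.minAreaRect((P*1000).astype(np.float32));print("rect mm",r,"area",st[k,4])
E
python3 - <<'E'
from m import *
c=np.load("wrist1.npz")
rail(c)
for th in(170,200,225): box(c,362,222,430,310,.026,th)
print(c["intrinsics"][0,0],[plane(c,p,.04) for p in[(373,385)]],plane(c,(405,341),.06))
E
```

```text
widths [np.float64(0.009112218787342991), np.float64(0.009270722505374121)]
yaw 0.09014724428500746 0.08587596443117405
stop origin [0.476  0.2692] residual 0.00029798991556200617
rect mm ((663.5066528320312, 38.330650329589844), (64.02633666992188, 96.6876220703125), 8.172285079956055) area 1083
rect mm ((663.1223754882812, 38.626365661621094), (62.879371643066406, 94.84212493896484), 8.185873985290527) area 874
rect mm ((663.2276611328125, 38.67414093017578), (62.13283920288086, 94.15585327148438), 8.182138442993164) area 769
332.9897267248651 [array([ 0.6514, -0.1537])] [ 0.6827 -0.0578]
```

```bash
python3 - <<'E'
from h import *
print("bottle",plane(C["scene"],(464,213),0),plane(C["side"],(290,146),0))
row(.6635,.0385,.010,.143)
E
```

```text
bottle [0.49209017 0.46413305] [0.51045542 0.44183501]
t 2.65 tcp [0.55   0.1383 0.3302] row [-0.1085, 0.1051, 0.3203, -0.0, 0.0001, -0.063]
```

Call:
{"fn": "jog_arm", "kwargs": {
  "motion": [
    [-0.036,0.035,0.03,0,0,-0.02],
    [-0.072,0.07,0.06,0,0,-0.04],
    [-0.108,0.105,0.09,0,0,-0.063],
    [-0.1085,0.105,0.15,0,0,-0.063],
    [-0.1085,0.105,0.205,0,0,-0.063],
    [-0.1085,0.105,0.255,0,0,-0.063],
    [-0.1085,0.105,0.29,0,0,-0.063],
    [-0.1085,0.105,0.31,0,0,-0.063],
    [-0.1085,0.105,0.32,0,0,-0.063],
    [-0.1085,0.105,0.32,0,0,-0.063]
  ],
  "fingers": 0.0854
}}

```text
t: 3.9
tcp_pos: [0.6638, 0.0385, 0.0106]
orientation: [2.057, 2.374, 0.001]
contact_force: [0.0, 0.2, -0.5]
opening: 0.0854
gripper_force: 0.0
```

Call:
{"fn": "jog_arm", "kwargs": {
  "motion": [
    [0,0,0,0,0,0],
    [0,0,0,0,0,0],
    [0,0,0,0,0,0],
    [0,0,0,0,0,0],
    [0,0,0,0,0,0],
    [0,0,0,0,0,0],
    [0,0,0,0,0,0],
    [0,0,0,0,0,0],
    [0,0,0,0,0,0],
    [0,0,0,0,0,0]
  ],
  "fingers": 0.05,
  "force": 20
}}

```text
t: 5.15
tcp_pos: [0.6647, 0.0386, 0.0119]
orientation: [2.056, 2.373, 0.003]
contact_force: [-0.6, 0.6, 7.0]
opening: 0.0632
gripper_force: 23.3
```

```bash
python3 - <<'E'
from h import *
import cv2
c=cams.capture("side");np.savez("side1.npz",**c)
im=c["pixels"][150:270,290:420,::-1];cv2.imwrite("pics/s1.png",cv2.resize(im,None,fx=4,fy=4,interpolation=2))
row(.540,.15,.010,.088)
row(.511,.2252,.010,.088)
E
```

```text
t 5.2 tcp [0.6647 0.0386 0.0119] row [0.128, -0.1076, 0.0016, 0.0028, -0.0, 0.055]
t 5.2 tcp [0.6647 0.0386 0.0119] row [0.2066, -0.1256, 0.0015, 0.0028, -0.0, 0.055]
```

View pics/s1.png

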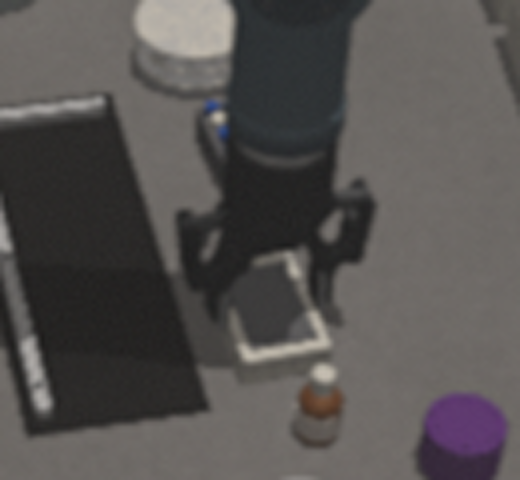

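The slide box is gripped across its width, with the vial untouched. Dragging it toward the corner.

Call:
{"fn": "jog_arm", "kwargs": {
  "motion": [
    [0.012,-0.013,0,0,0,0.005],
    [0.03,-0.033,0,0,0,0.015],
    [0.047,-0.053,0,0,0,0.025],
    [0.064,-0.073,0,0,0,0.035],
    [0.081,-0.093,0,0,0,0.045],
    [0.1,-0.106,0,0,0,0.055],
    [0.125,-0.11,0,0,0,0.055],
    [0.15,-0.1135,0,0,0,0.055],
    [0.175,-0.117,0,0,0,0.055],
    [0.192,-0.12,0,0,0,0.055]
  ]
}}

```text
t: 6.45
tcp_pos: [0.5196, 0.2102, 0.0118]
orientation: [2.12, 2.313, 0.003]
contact_force: [3.5, -6.2, 7.2]
opening: 0.0633
gripper_force: 23.7
```

```bash
python3 - <<'E'
from h import *
import cv2
c=cams.capture("wrist");np.savez("w2.npz",**c)
im=c["pixels"][:,:,::-1];cv2.imwrite("pics/w2.png",im)
s=read_state();print(s["contact_force"],s["opening"])
row(.5121,.2242,.010,.088)
E
```

```text
[ 1.77589851 -3.99708245 10.17829108] 0.06359791976738599
t 6.5 tcp [0.5188 0.2128 0.0118] row [0.012, -0.0056, 0.0018, 0.0039, 0.0003, 0.0014]
```

View pics/w2.png

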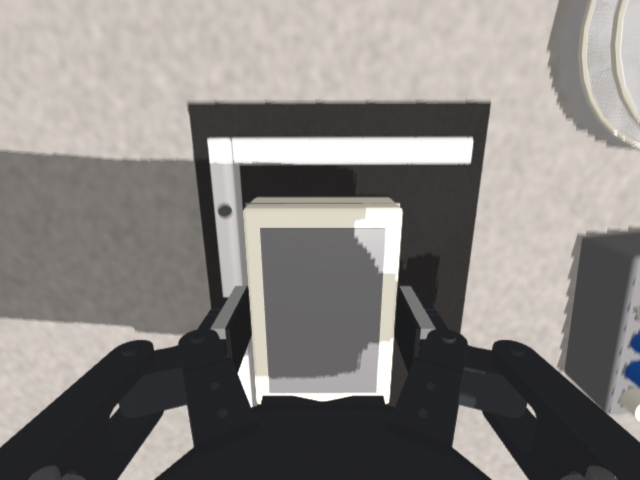

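Image shows the box inside the corner, ~1 cm from the short rail (edge row 205 vs rail row 164) and a few mm off the long rail. Pressing home slowly.

Call:
{"fn": "jog_arm", "kwargs": {
  "motion": [
    [0.004,0,0,0,0,0.001],
    [0.008,-0.001,0,0,0,0.001],
    [0.011,-0.002,0,0,0,0.001],
    [0.013,-0.003,0,0,0,0.001],
    [0.013,-0.0045,0,0,0,0.001],
    [0.013,-0.006,0,0,0,0.001],
    [0.013,-0.007,0,0,0,0.001],
    [0.013,-0.008,0,0,0,0.001],
    [0.013,-0.008,0,0,0,0.001],
    [0.013,-0.008,0,0,0,0.001]
  ]
}}

```text
t: 7.75
tcp_pos: [0.5132, 0.2236, 0.012]
orientation: [2.119, 2.311, 0.011]
contact_force: [8.6, -2.6, 2.1]
opening: 0.0635
gripper_force: 23.1
```

```bash
python3 - <<'E'
from h import *
c=cams.capture("wrist");np.savez("w3.npz",**c)
row(.5121,.2242,.010,.088)
g=c["pixels"].min(2)
for u in (270,300,330,370): print(u,g[125:225:2,u].tolist())
for v in (215,240,265): print(v,g[v,200:280:2].tolist())
E
```

```text
t 7.8 tcp [0.5132 0.2235 0.012 ] row [0.0008, -0.0011, 0.002, 0.0097, -0.0001, -0.0012]
270 [181, 179, 179, 180, 183, 185, 167, 54, 51, 49, 50, 51, 50, 52, 50, 49, 49, 33, 30, 32, 30, 31, 31, 46, 131, 155, 180, 182, 181, 181, 181, 181, 182, 182, 182, 182, 156, 140, 140, 112, 141, 151, 181, 186, 190, 191, 190, 190, 190, 189]
300 [184, 183, 182, 182, 184, 185, 160, 49, 51, 49, 49, 51, 49, 49, 49, 50, 51, 50, 32, 32, 30, 30, 31, 56, 132, 159, 179, 179, 180, 180, 180, 180, 179, 179, 181, 180, 155, 139, 139, 111, 142, 152, 181, 187, 191, 190, 191, 191, 191, 190]
330 [185, 185, 184, 182, 182, 181, 106, 49, 49, 50, 49, 50, 50, 51, 49, 50, 48, 50, 51, 51, 50, 46, 33, 66, 131, 162, 178, 177, 177, 178, 178, 177, 177, 178, 178, 178, 154, 140, 139, 113, 142, 153, 181, 187, 190, 190, 191, 191, 191, 190]
370 [185, 187, 187, 186, 185, 183, 135, 50, 49, 51, 51, 50, 49, 51, 49, 50, 51, 49, 50, 49, 51, 50, 51, 74, 133, 238, 254, 254, 254, 254, 254, 254, 254, 254, 254, 253, 185, 141, 139, 166, 144, 188, 248, 254, 255, 255, 255, 255, 255, 255]
215 [105, 107, 109, 108, 104, 104, 47, 32, 32, 33, 31, 32, 33, 64, 179, 183, 183, 181, 182, 184, 189, 191, 171, 186, 189, 189, 189, 189, 189, 189, 190, 190, 191, 191, 190, 191, 190, 191, 191, 191]
240 [107, 107, 104, 103, 102, 103, 103, 71, 33, 32, 32, 32, 32, 32, 45, 169, 178, 81, 62, 62, 64, 63, 87, 173, 188, 188, 189, 189, 189, 189, 164, 99, 99, 100, 99, 99, 99, 98, 99, 98]
265 [108, 109, 108, 107, 107, 108, 109, 108, 104, 31, 32, 32, 32, 32, 32, 40, 164, 181, 181, 181, 180, 182, 187, 173, 176, 189, 189, 189, 190, 188, 190, 120, 98, 98, 97, 97, 97, 97, 97, 97]
```

```bash
python3 - <<'E'
from h import *
c=np.load("w3.npz");a=.088;o=np.array([.476,.2692])
R=np.array([[np.cos(a),np.sin(a)],[-np.sin(a),np.cos(a)]])
st=lambda p,z:np.round(1000*R@(plane(c,p,z)-o),1)
print("short rail far/near",st((270,173),.012),st((270,196.5),.012),"far/near",st((370,174),.012),st((370,196.5),.012))
print("box front",st((270,207.5),.026),st((370,207),.026))
print("rail left 215/240/265",st((227,215),.012),st((229.5,240),.012),st((231.5,265),.012),"hole?",st((234,240),.012))
print("box left",st((245,240),.026),st((246.5,265),.026))
E
```

```text
short rail far/near [10.1 11. ] [9.6 1.1] far/near [52.2 10.5] [52.6  0.9]
box front [11.5 -0.8] [50.6 -0.7]
rail left 215/240/265 [-9.5 -7. ] [ -9.3 -18.4] [ -9.4 -30.3] hole? [ -7.3 -18.4]
box left [  0.9 -14. ] [  0.7 -24.8]
```

Call:
{"fn": "jog_arm", "kwargs": {
  "motion": [
    [0.001,0,0,0,0,0],
    [0.002,0,0,0,0,0],
    [0.003,0,0,0,0,0],
    [0.004,0,0,0,0,0],
    [0.004,0,0,0,0,0],
    [0.004,0,0,0,0,0],
    [0.004,0,0,0,0,0],
    [0.004,0,0,0,0,0],
    [0.004,0,0,0,0,0],
    [0.004,0,0,0,0,0]
  ]
}}

```text
t: 9.05
tcp_pos: [0.5131, 0.2243, 0.012]
orientation: [2.119, 2.308, 0.007]
contact_force: [9.3, -9.4, 4.0]
opening: 0.0634
gripper_force: 23.3
```

Call:
{"fn": "jog_arm", "kwargs": {
  "motion": [
    [0.004,0.001,0,0,0,0],
    [0.002,0.003,0,0,0,0],
    [0,0.003,0,0,0,0],
    [0,0.003,-0.01,0,0,0],
    [0,0.003,-0.03,0,0,0],
    [0,0.003,-0.07,0,0,0],
    [-0.06,0.003,-0.08,0,0,0],
    [-0.12,0.003,-0.09,0,0,0],
    [-0.18,0.003,-0.1,0,0,0],
    [-0.24,0.003,-0.15,0,0,0]
  ],
  "fingers": 0.0854
}}

```text
t: 10.3
tcp_pos: [0.5292, -0.0018, 0.151]
orientation: [-2.124, -2.313, 0.003]
contact_force: [1.4, 0.0, 0.1]
opening: 0.0858
gripper_force: 0.0
```

```bash
python3 - <<'E'
from h import *
row(.540,-.250,.33,.088)
E
```

```text
t 10.3 tcp [ 0.5292 -0.0018  0.151 ] row [-0.2482, -0.0108, -0.1789, -0.0024, 0.0003, -0.0027]
```

Call:
{"fn": "jog_arm", "kwargs": {
  "motion": [
    [-0.04,0,-0.03,0,0,0],
    [-0.08,0.01,-0.06,0,0,0],
    [-0.12,0.015,-0.09,0,0,0],
    [-0.16,0.02,-0.12,0,0,0],
    [-0.2,0.02,-0.15,0,0,0],
    [-0.24,0.02,-0.18,0,0,0],
    [-0.28,0.02,-0.18,0,0,0],
    [-0.32,0.02,-0.18,0,0,0],
    [-0.33,0.02,-0.18,0,0,0],
    [-0.33,0.02,-0.18,0,0,0]
  ]
}}

```text
t: 11.55
tcp_pos: [0.5789, -0.3263, 0.331]
orientation: [2.124, 2.315, 0.001]
contact_force: [1.1, 0.3, -0.1]
opening: 0.0856
gripper_force: 0.0
```

```bash
python3 - <<'E'
from h import *
import cv2
c=cams.capture("wrist");np.savez("w4.npz",**c)
print(-c["R"].T@c["t"])
cv2.imwrite("pics/w4.png",c["pixels"][:,:,::-1])
E
```

```text
[ 0.57154916 -0.25188802  0.47290955]
```

View pics/w4.png

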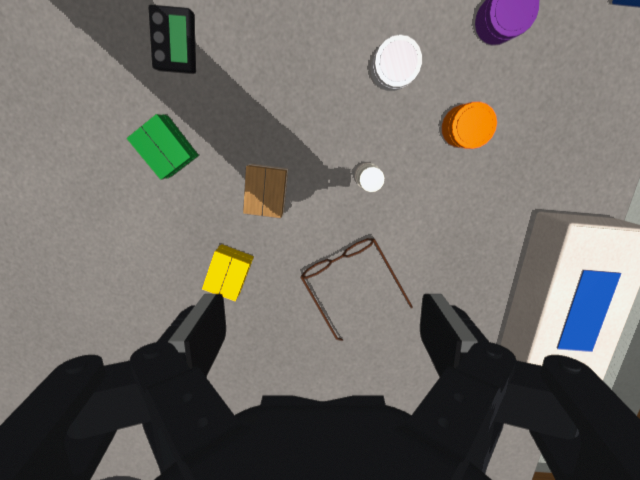

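The view shows the carton top at about (248,165)-(284,217), the tin at (398,61), and the pot at (371,179). Segmenting both targets.

```bash
python3 - <<'E'
from h import *
import cv2
np.set_printoptions(precision=4,suppress=True)
c=np.load("w4.npz");P=c["pixels"]
h=cv2.cvtColor(P,cv2.COLOR_RGB2HSV)
for vt in (60,110):
    m=((h[...,0]<22)&(h[...,1]>85)&(h[...,2]>vt)).astype(np.uint8);m[:150]=0;m[230:]=0;m[:,:235]=0;m[:,300:]=0
    ct=np.argwhere(m)[:,::-1]
    w=np.array([plane(c,p,.034) for p in ct]);print(len(ct),cv2.minAreaRect((w*1000).astype(np.float32)))
print("hand corners",[plane(c,p,.034) for p in[(248,165),(287,168),(283,217),(244,214)]])
g=P.min(2);m=(g>215).astype(np.uint8);m[:25]=0;m[100:]=0;m[:,:360]=0;m[:,430:]=0
ct=np.argwhere(m)[:,::-1];w=np.array([plane(c,p,.04) for p in ct])
print("tin",cv2.minEnclosingCircle((w*1000).astype(np.float32)))
E
```

```text
1959 ((500.58636474609375, -328.9971923828125), (64.98455047607422, 53.07759475708008), 87.50594329833984)
548 ((499.34173583984375, -330.700927734375), (61.6104850769043, 50.51589584350586), 87.2225341796875)
hand corners [array([ 0.4786, -0.2961]), array([ 0.529 , -0.2957]), array([ 0.5272, -0.3613]), array([ 0.4745, -0.3616])]
tin ((652.7562255859375, -160.5928192138672), 27.075559616088867)
```

```bash
python3 - <<'E'
from h import *
row(.502,-.329,.012,-.04)
E
```

```text
t 11.6 tcp [ 0.5793 -0.325   0.3308] row [0.0025, -0.0775, 0.3187, 0.0005, -0.0009, 0.1276]
```

Call:
{"fn": "jog_arm", "kwargs": {
  "motion": [
    [0.001,-0.026,0.03,0,0,0.043],
    [0.002,-0.052,0.07,0,0,0.086],
    [0.0025,-0.0775,0.12,0,-0.001,0.128],
    [0.0025,-0.0775,0.17,0,-0.001,0.128],
    [0.0025,-0.0775,0.215,0,-0.001,0.128],
    [0.0025,-0.0775,0.255,0,-0.001,0.128],
    [0.0025,-0.0775,0.29,0,-0.001,0.128],
    [0.0025,-0.0775,0.31,0,-0.001,0.128],
    [0.0025,-0.0775,0.3185,0,-0.001,0.128],
    [0.0025,-0.0775,0.3185,0,-0.001,0.128]
  ]
}}

```text
t: 12.85
tcp_pos: [0.5023, -0.3303, 0.0123]
orientation: [2.265, 2.175, -0.001]
contact_force: [1.0, -0.6, 0.9]
opening: 0.0853
gripper_force: 0.0
```

Call:
{"fn": "jog_arm", "kwargs": {
  "motion": [
    [0,0,0,0,0,0],
    [0,0,0,0,0,0],
    [0,0,0,0,0,0],
    [0,0,0,0,0,0],
    [0,0,0,0,0,0],
    [0,0,0,0,0,0],
    [0,0,0,0,0,0],
    [0,0,0,0,0,0],
    [0,0,0,0,0,0],
    [0,0,0,0,0,0]
  ],
  "fingers": 0.04
}}

```text
t: 14.1
tcp_pos: [0.5022, -0.3309, 0.0128]
orientation: [2.265, 2.174, -0.0]
contact_force: [-1.5, 0.9, 6.5]
opening: 0.0517
gripper_force: 22.5
```

```bash
python3 - <<'E'
from h import *
for p in((.54,-.20),(.545,.05),(.5175,.126)): row(*p,.012,.088)
E
```

```text
t 14.1 tcp [ 0.5022 -0.3309  0.0128] row [0.1323, 0.0324, 0.0007, 0.0011, 0.0015, -0.1291]
t 14.1 tcp [ 0.5022 -0.3309  0.0128] row [0.3823, 0.0271, 0.0003, 0.0011, 0.0015, -0.1291]
t 14.1 tcp [ 0.5022 -0.3309  0.0128] row [0.4571, -0.0035, 0.0002, 0.0011, 0.0015, -0.1291]
```

Call:
{"fn": "jog_arm", "kwargs": {
  "motion": [
    [0.02,0.006,0,0,0,0],
    [0.055,0.014,0,0,0,-0.03],
    [0.094,0.024,0,0,0,-0.06],
    [0.132,0.032,0,0,0,-0.09],
    [0.17,0.032,0,0,0,-0.12],
    [0.21,0.031,0,0,0,-0.129],
    [0.25,0.03,0,0,0,-0.129],
    [0.29,0.029,0,0,0,-0.129],
    [0.33,0.028,0,0,0,-0.129],
    [0.37,0.027,0,0,0,-0.129]
  ]
}}

```text
t: 15.35
tcp_pos: [0.5458, 0.0375, 0.0128]
orientation: [2.119, 2.311, 0.0]
contact_force: [1.4, -6.5, 9.6]
opening: 0.0519
gripper_force: 22.7
```

```bash
python3 - <<'E'
from h import *
s=read_state();print(s["contact_force"],s["opening"])
row(.5175,.127,.012,.088)
row(.5132,.1440,.012,.088)
E
```

```text
[ 1.37785084 -6.46981425  9.5648958 ] 0.05189866516939904
t 15.35 tcp [0.5458 0.0375 0.0128] row [0.0916, -0.0204, 0.0004, 0.0042, 0.0041, -0.0013]
t 15.35 tcp [0.5458 0.0375 0.0128] row [0.109, -0.0232, 0.0003, 0.0042, 0.0041, -0.0013]
```

Call:
{"fn": "jog_arm", "kwargs": {
  "motion": [
    [0.03,-0.007,0,0,0,0],
    [0.06,-0.014,0,0,0,0],
    [0.085,-0.018,0,0,0,0],
    [0.097,-0.02,0,0,0,0],
    [0.103,-0.021,0,0,0,0],
    [0.107,-0.022,0,0,0,0],
    [0.11,-0.023,0,0,0,0],
    [0.112,-0.024,0,0,0,0],
    [0.113,-0.025,0,0,0,0],
    [0.113,-0.025,0,0,0,0]
  ]
}}

```text
t: 16.6
tcp_pos: [0.5144, 0.1438, 0.013]
orientation: [2.117, 2.304, 0.004]
contact_force: [8.7, -14.1, 3.4]
opening: 0.0516
gripper_force: 22.2
```

```bash
python3 - <<'E'
from h import *
import cv2
c=cams.capture("wrist");np.savez("w5.npz",**c)
cv2.imwrite("pics/w5.png",c["pixels"][:,:,::-1])
row(.5132,.1440,.012,.088)
E
```

```text
t 16.65 tcp [0.5144 0.1439 0.013 ] row [0.0003, -0.0012, 0.001, 0.0105, 0.0073, -0.0035]
```

View pics/w5.png

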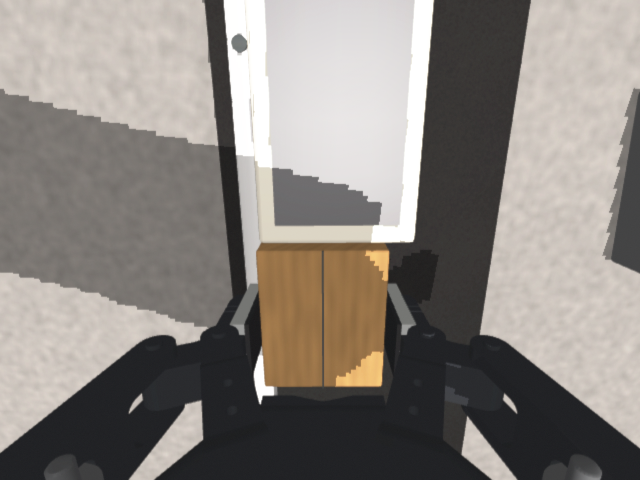

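Carton sits flush against the slide box (edge row ~243) and rail. Releasing and heading to the tin.

Call:
{"fn": "jog_arm", "kwargs": {
  "motion": [
    [-0.002,0.001,0,0,0,0],
    [-0.004,0.002,0,0,0,0],
    [-0.004,0.002,0,0,0,0],
    [-0.004,0.002,-0.01,0,0,0],
    [-0.004,0.002,-0.03,0,0,0],
    [-0.004,0.002,-0.07,0,0,0],
    [-0.06,0.02,-0.09,0,0,0],
    [-0.11,0.04,-0.1,0,0,0],
    [-0.165,0.06,-0.1,0,0,0],
    [-0.22,0.08,-0.1,0,0,0]
  ],
  "fingers": 0.0854
}}

```text
t: 17.9
tcp_pos: [0.6092, -0.0649, 0.1135]
orientation: [2.12, 2.316, 0.001]
contact_force: [0.6, 0.6, -0.1]
opening: 0.0853
gripper_force: 0.0
```

```bash
python3 - <<'E'
from h import *
c=cams.capture("wrist");np.savez("w6.npz",**c)
row(.6528,-.160,.012,.05)
E
```

```text
t 17.95 tcp [ 0.6114 -0.0758  0.1146] row [-0.0863, 0.034, 0.1036, 0.0057, 0.009, 0.0294]
```

Call:
{"fn": "jog_arm", "kwargs": {
  "motion": [
    [-0.03,0.012,0,0,0,0.01],
    [-0.06,0.025,0,0,0,0.02],
    [-0.08,0.034,0,0.005,0.008,0.03],
    [-0.084,0.034,0,0.005,0.008,0.03],
    [-0.084,0.034,0,0.005,0.008,0.03],
    [-0.084,0.034,0,0.005,0.008,0.03],
    [-0.084,0.034,0,0.005,0.008,0.03],
    [-0.084,0.034,0,0.005,0.008,0.03],
    [-0.084,0.034,0,0.005,0.008,0.03],
    [-0.084,0.034,0,0.005,0.008,0.03]
  ]
}}

```text
t: 19.2
tcp_pos: [0.6493, -0.1442, 0.1116]
orientation: [-2.15, -2.279, -0.002]
contact_force: [-0.2, 0.6, -0.5]
opening: 0.0855
gripper_force: 0.0
```

```bash
python3 - <<'E'
from h import *
row(.6528,-.160,.012,.05)
E
```

```text
t 19.2 tcp [ 0.6493 -0.1442  0.1116] row [-0.0167, 0.0031, 0.0995, -0.0052, -0.0069, 0.008]
```

Call:
{"fn": "jog_arm", "kwargs": {
  "motion": [
    [-0.0165,0.003,0,-0.005,-0.007,0.008],
    [-0.0165,0.003,0.015,-0.005,-0.007,0.008],
    [-0.0165,0.003,0.04,-0.005,-0.007,0.008],
    [-0.0165,0.003,0.065,-0.005,-0.007,0.008],
    [-0.0165,0.003,0.085,-0.005,-0.007,0.008],
    [-0.0165,0.003,0.095,-0.005,-0.007,0.008],
    [-0.0165,0.003,0.0985,-0.005,-0.007,0.008],
    [-0.0165,0.003,0.0985,-0.005,-0.007,0.008],
    [-0.0165,0.003,0.0985,-0.005,-0.007,0.008],
    [-0.0165,0.003,0.0985,-0.005,-0.007,0.008]
  ]
}}

```text
t: 20.45
tcp_pos: [0.6532, -0.1599, 0.0136]
orientation: [2.165, 2.276, 0.001]
contact_force: [1.4, -0.4, -0.7]
opening: 0.0853
gripper_force: 0.0
```

Call:
{"fn": "jog_arm", "kwargs": {
  "motion": [
    [0,0,0,0,0,0],
    [0,0,0,0,0,0],
    [0,0,0,0,0,0],
    [0,0,0,0,0,0],
    [0,0,0,0,0,0],
    [0,0,0,0,0,0],
    [0,0,0,0,0,0],
    [0,0,0,0,0,0],
    [0,0,0,0,0,0],
    [0,0,0,0,0,0]
  ],
  "fingers": 0.045
}}

```text
t: 21.7
tcp_pos: [0.6531, -0.1598, 0.0134]
orientation: [2.165, 2.276, 0.0]
contact_force: [-0.1, 1.6, 5.6]
opening: 0.0554
gripper_force: 21.4
```

```bash
python3 - <<'E'
from h import *
import cv2
np.set_printoptions(precision=4,suppress=True)
c=cams.capture("wrist");np.savez("w7.npz",**c)
# tin top seen from wrist: bright blob
g=c["pixels"].min(2);m=(g>150).astype(np.uint8)
n,l,st,ce=cv2.connectedComponentsWithStats(m[150:420,220:430])
for k in range(1,n):
    if st[k,4]>800: print(st[k]+[220,150,0,0,0],ce[k]+[220,150])
a=.088;o=np.array([.476,.2692]);S=lambda x,y:o+np.array([x*np.cos(a)-y*np.sin(a),x*np.sin(a)+y*np.cos(a)])
print(S(.060,-.24),S(.033,-.205),S(.028,-.188))
for p in (S(.07,-.255),S(.036,-.205),S(.028,-.188)): row(*p,.012,.088)
E
```

```text
[ 274  150  156  119 9585] [377.0346 190.7639]
[ 249  268  148  136 6975] [322.5051 347.4019]
[0.5569 0.0354] [0.5269 0.0679] [0.5204 0.0844]
t 21.75 tcp [ 0.6531 -0.1598  0.0134] row [0.1852, -0.0758, 0.0013, 0.0005, 0.0001, -0.0379]
t 21.75 tcp [ 0.6531 -0.1598  0.0134] row [0.2339, -0.1117, 0.0013, 0.0005, 0.0001, -0.0379]
t 21.75 tcp [ 0.6531 -0.1598  0.0134] row [0.2506, -0.1203, 0.0013, 0.0005, 0.0001, -0.0379]
```

Call:
{"fn": "jog_arm", "kwargs": {
  "motion": [
    [0.008,-0.02,0,0,0,0],
    [0.018,-0.045,0,0,0,0],
    [0.028,-0.068,0,0,0,-0.01],
    [0.045,-0.081,0,0,0,-0.02],
    [0.08,-0.08,0,0,0,-0.03],
    [0.115,-0.079,0,0,0,-0.038],
    [0.15,-0.077,0,0,0,-0.038],
    [0.18,-0.077,0,0,0,-0.038],
    [0.21,-0.094,0,0,0,-0.038],
    [0.228,-0.108,0,0,0,-0.038]
  ]
}}

```text
t: 23.0
tcp_pos: [0.5346, 0.063, 0.0134]
orientation: [2.119, 2.316, 0.002]
contact_force: [2.1, -2.2, 2.2]
opening: 0.0554
gripper_force: 22.2
```

```bash
python3 - <<'E'
from h import *
cams.capture("wrist");cams.capture("wrist");s=read_state();print(s["contact_force"],s["opening"])
row(.5204,.0844,.012,.088)
E
```

```text
[-2.12159418  4.54545383  7.6972376 ] 0.05527638830841383
t 23.1 tcp [0.5329 0.0648 0.0133] row [0.0206, -0.0107, 0.0014, -0.0001, -0.0014, 0.0025]
```

Call:
{"fn": "jog_arm", "kwargs": {
  "motion": [
    [0.006,-0.002,0,0,0,0],
    [0.011,-0.004,0,0,0,0],
    [0.015,-0.007,0,0,0,0],
    [0.018,-0.009,0,0,0,0],
    [0.02,-0.01,0,0,0,0],
    [0.0215,-0.011,0,0,0,0],
    [0.0225,-0.012,0,0,0,0],
    [0.023,-0.013,0,0,0,0],
    [0.023,-0.013,0,0,0,0],
    [0.023,-0.013,0,0,0,0]
  ]
}}

```text
t: 24.35
tcp_pos: [0.5218, 0.0824, 0.0136]
orientation: [2.119, 2.311, 0.004]
contact_force: [7.0, -6.4, 0.7]
opening: 0.0553
gripper_force: 22.2
```

```bash
python3 - <<'E'
from h import *
import cv2
c=cams.capture("wrist");np.savez("w8.npz",**c)
cv2.imwrite("pics/w8.png",c["pixels"][:,:,::-1])
row(.5204,.0844,.012,.088)
E
```

```text
t 24.4 tcp [0.5218 0.0824 0.0136] row [0.0021, -0.0012, 0.0016, 0.0062, 0.0031, -0.0013]
```

View pics/w8.png

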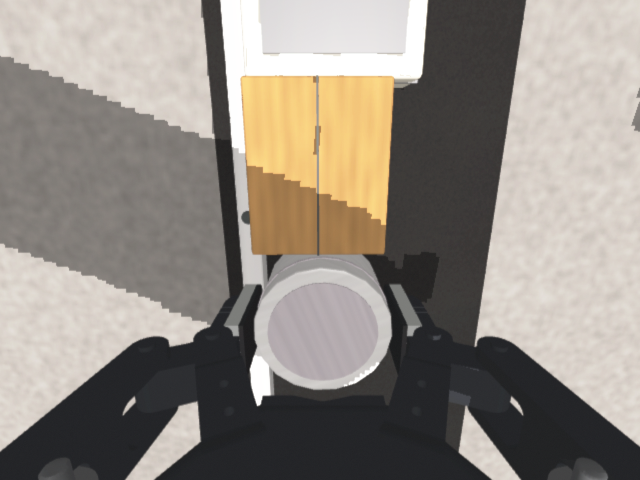

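Tin is next to the carton and near contact; pressing a little further.

Call:
{"fn": "jog_arm", "kwargs": {
  "motion": [
    [0.001,0,0,0,0,0],
    [0.002,0,0,0,0,0],
    [0.003,0,0,0,0,0],
    [0.004,0,0,0,0,0],
    [0.005,0,0,0,0,0],
    [0.005,0,0,0,0,0],
    [0.005,0,0,0,0,0],
    [0.005,0,0,0,0,0],
    [0.004,0,0,0,0,0],
    [0.003,0,0,0,0,0]
  ]
}}

```text
t: 25.65
tcp_pos: [0.5215, 0.0853, 0.0136]
orientation: [2.119, 2.311, 0.004]
contact_force: [7.7, -5.3, 1.8]
opening: 0.0554
gripper_force: 22.3
```

```bash
python3 - <<'E'
from h import *
row(.5204,.0844,.012,.088)
E
```

```text
t 25.65 tcp [0.5215 0.0853 0.0136] row [-0.0008, -0.0012, 0.0016, 0.0061, 0.003, -0.0016]
```

Call:
{"fn": "jog_arm", "kwargs": {
  "motion": [
    [-0.001,0.001,0,0,0,0],
    [-0.001,0.002,0,0,0,0],
    [-0.001,0.002,0,0,0,0],
    [-0.001,0.002,-0.01,0,0,0],
    [-0.001,0.002,-0.03,0,0,0],
    [-0.001,0.002,-0.07,0,0,0],
    [-0.001,0.002,-0.12,0,0,0],
    [-0.03,0.04,-0.17,0,0,0],
    [-0.06,0.06,-0.21,0,0,0],
    [-0.08,0.06,-0.23,0,0,0]
  ],
  "fingers": 0.0854
}}

```text
t: 26.9
tcp_pos: [0.5876, 0.0106, 0.2476]
orientation: [2.12, 2.311, 0.006]
contact_force: [0.6, -0.5, 0.1]
opening: 0.0854
gripper_force: 0.0
```

Call:
{"fn": "jog_arm", "kwargs": {
  "motion": [
    [0,0,0,0,0,0],
    [0,0,0,0,0,0],
    [0,0,0,0,0,0],
    [0,0,0,0,0,0],
    [0,0,0,0,0,0],
    [0,0,0,0,0,0],
    [0,0,0,0,0,0],
    [0,0,0,0,0,0],
    [0,0,0,0,0,0],
    [0,0,0,0,0,0]
  ]
}}

```text
t: 28.15
tcp_pos: [0.5851, 0.0128, 0.243]
orientation: [-2.122, -2.317, 0.0]
contact_force: [0.7, 0.4, 0.5]
opening: 0.0853
gripper_force: 0.0
```

```bash
python3 - <<'E'
from h import *
import cv2
c=cams.capture("wrist");np.savez("w9.npz",**c)
im=c["pixels"][:,:,::-1];print(-c["R"].T@c["t"])
cv2.imwrite("pics/w9.png",cv2.resize(im[:400,130:430],None,fx=2,fy=2,interpolation=2)[:600+200][:600] if 0 else cv2.resize(im[0:300,130:530],None,fx=2,fy=2,interpolation=2))
E
```

```text
[0.57773182 0.08720001 0.38486456]
```

View pics/w9.png

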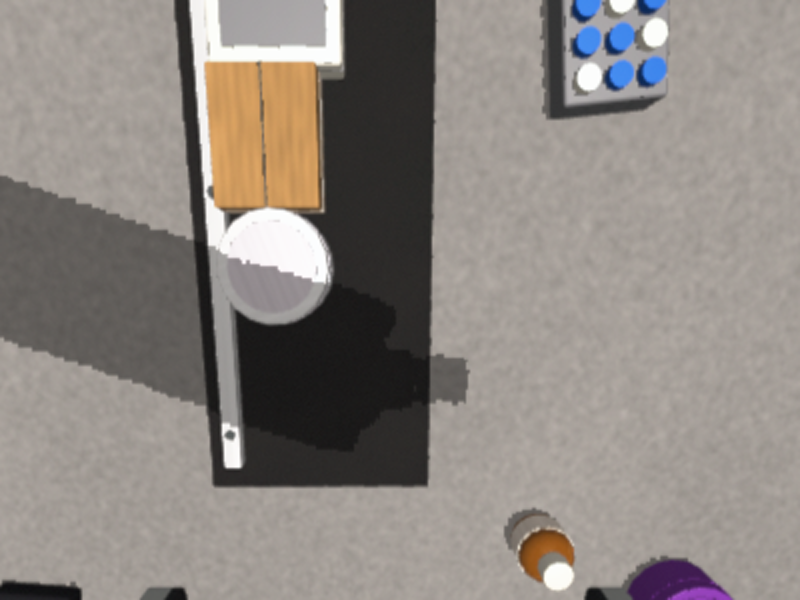

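The row looks tight, with the tin at crop (275,266) touching the carton (edge row ~208) and rail. Checking the numbers.

```bash
python3 - <<'E'
from h import *
c=np.load("w9.npz");a=.088;o=np.array([.476,.2692])
R=np.array([[np.cos(a),np.sin(a)],[-np.sin(a),np.cos(a)]])
st=lambda p,z:np.round(1000*R@(plane(c,(130+p[0]/2,p[1]/2),z)-o),1)
print("carton",[st(p,.034) for p in[(205,62),(319,62),(321,208),(215,209)]])
print("tin l/r/top/bot",[st(p,.04) for p in[(218,266),(333,266),(275,207),(275,325)]])
print("box near",[st(p,.026) for p in [(343,66)]])
print("rail l/r end",[st(p,.012) for p in [(223,440),(242,440),(232,467)]], [st(p,.012) for p in[(194,60),(205,60)]])
E
```

```text
carton [array([  1.6, -97.1]), array([ 54.5, -97.2]), array([  53.7, -160.4]), array([   1.5, -160.8])]
tin l/r/top/bot [array([   2.5, -187.6]), array([  59.4, -187.6]), array([  32. , -160.4]), array([  29.3, -216.2])]
box near [array([ 65.2, -96.7])]
rail l/r end [array([  -8.4, -283.2]), array([   2.6, -283.2]), array([  -4.3, -299.4])] [array([ -9. , -90.4]), array([ -3.5, -90.4])]
```

All within tolerance: carton ≈(26,−129), tin ≈(29,−188), slide box near edge at −97.

```bash
python3 -c "
from cell import order
print(order.sign_off())"
```

```text
the job is handed in; nothing more can be done
None
```

The job is handed in, though the hand-in gave no verdict: slide box, carton and tin are packed tight along the long rail in that order. The last picture put the carton at about (26, -129) mm and the tin at (29, -188) mm in the stop's frame, and the slide box's near edge at -97 mm, all within tolerance.

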